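Eject a culture dish and nudge it into the three-pin imaging nest

TASK

Push the red ejector tab all the way in so that the petri dish comes out of the white loading bay, and let the tab spring back. Then nudge the dish across the dark plate, keeping it flat, until it sits snugly against all three brass pins over the blue window. Leave the timer and the white tube block where they are.

Things in the scene. Friction and masses are not known exactly. Their poses are not given: they have to be found in the camera images.
- stage: Fixed dark steel base plate 230 x 300 x 12 mm of a dish imaging stage; origin on the underside, its x axis points from the loading bay's row toward the nest (roughly away from the robot), y to the left, z up. The plate spans x -120..+110, y -135..+165 mm; its top is 12 mm above the worktop. Loading bay: white box standing on the plate, x -100..+10, y -5..+61 mm, its cover's top 24 mm above the plate, open toward -y; its cover overhangs the +y half of the dish at the start.
- nest_center (a point): Where the dish's centre must be when it is seated: 8 mm above the plate, over the blue round window (80 mm diameter), at stage x +45, y -75 mm. Three upright brass pins (10 mm diameter, 14 mm tall) stand round it with their axes 50.5 mm from this point, in the directions 0 and +/-65 degrees from the stage's +x axis, so that the seated dish touches all three; the nest is open toward -x, from where the dish slides in. Axes as the stage's.
- bay_center (a point): Where the dish's centre is, within about 6 mm, at the start: stage x -45, y -10 mm, 8 mm above the plate. Axes as the stage's.
- dish_center (a point): Centre (half-way up) of the loose petri dish (clear, filled with cream-coloured agar): a closed flat disc of 91 mm diameter, 16 mm tall, about 50 g, lying flat on the plate; too wide to be grasped.
- ejector_tab (a point): Red upright tab of the ejector slide, 44 mm wide (stage x), 12 mm thick (stage y), from 3 to 65 mm above the plate; this point is in the middle of its width and thickness, 45 mm above the plate. At rest at stage x -45, y +150 mm. A rod at 9 mm above the plate leads from it into the back of the bay. It is pressed along the stage's -y direction from its free +y face; axes as the stage's.
- ejector (a joint): Travel of the ejector slide in m: 0 at rest, 0.065 pushed fully in (along the stage's -y, end stop). A spring drives it back, about 2 N at rest to 5 N fully in. It carries the dish along, straight out of the bay by about 65 mm, to a point about 90 mm on the open (-x) side of the nest.
- lab_timer: Bystander: white lab timer with buttons lying flat, 66 x 70 x 19 mm; origin at the centre of its underside.
- white_block: Bystander: white tube block, 46 x 72 x 40 mm; origin at the centre of its underside.
Mind the look-alikes: they are no part of the job. What is shaped like the part that bears dish_center but orange is not meant.

How it is judged:
By the outcome, as a careful person would: the job done as asked, in the order asked, and still so for the second after the job is handed in, with the robot touching nothing.
It also fails if it takes over 51 s, if anything falls off the work surface, if the arm or the gripper's body presses on something with over 40 N, if the wrist force passes 120 N, or if a joint passes its speed limit or range.

ROBOT

A 7-joint arm with a two-finger parallel gripper is mounted at the origin on a cart in front of the work surface, level with it; the furniture and walls round the work are solid. World frame = base frame: x ahead of the robot, y to its left, z up, the work surface at z = 0. Lengths are in m, angles in rad, forces in N, time in s.
With the tool pointing down it reaches from about 0.425 to 0.925 m from the base axis. Payload 6.8 kg.
Tool frame: the origin (TCP) lies on the centre line of the jaws, within the pads' length; the fingertips stand 19 mm ahead of it and the grasp point (between the pads) is the TCP; z points along the fingers, y is the line along which they close (so a half turn about z gives the same grasp; the last joint's range is limited). The gripper opens to 85 mm and grips with 20 to 120 N. Pads are 22 mm wide; open, the fingers measure 114 mm over their backs; the gripper's body (76 mm by 85 mm) begins 54 mm behind the grasp point. The pads swing forward as they close: fully open they stand 13 mm farther back than shut.
Start: joints at [1.187, 0.477, 0.022, 1.555, -0.011, 1.109, -0.083], TCP at [0.184, -0.65, 0.211] pointing down, gripper open.
Joint ranges: [-2.96, 2.96], [-0.34, 2.1], [-1.41, 1.46], [0.24, 2.44], [-1.37, 4.51], [0.17, 1.92], [-2.96, 2.96]. Speed limits (rad/s): [2.39, 2.39, 3.14, 3.14, 3.14, 3.14, 3.14].

INTERFACE

Orientations are given as a rotation vector (axis times angle).
In Python, from bench import r gives the robot as it stands. The module is installed in compiled form; this text tells all that it offers.
- The arm moves only by the tool arm_command, never from a script. Its argument "rows" is a list of rows, each an object of numbers: "fingers": the opening, from -1 (shut) to 1 (fully open); "x", "y", "z": the shift along the tool's x, y, z in m; "ax", "ay", "az": the turn, a rotation vector about the tool's x, y, z in degrees. In form: [{"fingers": .., "x": .., "y": .., "z": .., "ax": .., "ay": .., "az": ..}, ...]. A call has 1 to 10 rows; each row shifts and turns the commanded pose from where the row before left it, along the tool's axes as they then stand; what a row does not reach is not made up. A row lasts 1/12 s, in which the tool goes at most 41.7 mm and 7.16 degrees, less where a joint would pass 70% of its speed; a pose out of reach is approached as far as the arm can. A call is refused whole if a number of a shift passes 0.0417 or a number of a turn 7.16, either way. A call with a gripper value outside its range is refused whole. The fingers move at their own pace and stop on an object; "grip_force" is the grip in N (left out, the last holds). Time passes only in rows, so rows that do not move let the fingers close. It gives the time, the measured TCP pose, the force, the opening and the grip force at its end, in the units of the state.
- r.get_obs(): the state, without advancing time (a new reading comes with each control period).
- r.grab_frame(name): name is "scene" or "top" or "wrist"; returns a dict with "frame" (384x512x3 uint8, red, green, blue), "depth" (384x512 float32, m along the optical axis (not along the pixel's ray), 0 where there is no reading), "K" (3x3 intrinsics, pixels), "world_from_camera" (4x4, takes a point from camera to world coordinates). Camera axes: x right, y down, z forward; pixel columns grow to the right and rows downward; lengths in m; the calibration is good to about 2 mm. A picture is of the moment at which its call begins.
- r.hand_in(): hands the job in; it is judged then, once.
The state is a dict: "clock": time; "joints": joint angles; "qvel": joint speeds; "tau": joint torques, N m; "tcp_pos": TCP position; "orientation": TCP orientation; "contact_force": force on the tool from outside, world axes, zero at the start; "moment": the same for the moment, N m; "grip_width": finger opening in m; "gripper_force": force on a finger pad.
Only numpy, scipy, OpenCV 4.12 (cv2) and the standard library are available. Lean on these libraries where they do the work, as an engineer would, in place of code of your own. Each camera call takes 0.05 s, during which the arm holds its last target. There are 200 camera calls.

## Working session

There is one attempt and no reset: what is moved stays moved. The work goes in short steps, Python scripts to look and compute and a tool call to move; the robot and the scene stay as the last step left them, time stands still between calls to the robot, and variables do not carry over. Pictures are saved under pics/ and viewed, at most 10 in all, crops included, and the job is handed in when it is done.

Besides the shell and the picture viewer there is one more tool, called after ">>>" as name([rows], argument=value, ...), one row to a line, values as JSON. arm_command: Moves the arm, as the interface text tells. Its arguments: {"type":"object","properties":{"rows":{"type":"array"},"grip_force":{"type":"number"}},"required":["rows"]}

```bash
mkdir -p pics; python3 - <<'E'
from bench import r
import cv2,numpy as np,pickle
o=r.get_obs();print({k:np.round(v,3) for k,v in o.items()})
d={}
for n in("scene","top"):
    f=r.grab_frame(n);d[n]=f;cv2.imwrite(f"pics/{n}0.png",f["frame"][:,:,::-1]);print(n,np.round(f["world_from_camera"],3).tolist(),f["K"][0,0])
pickle.dump(d,open("f0.pkl","wb"))
E
```

```text
{'clock': np.float64(0.0), 'joints': array([ 1.187,  0.478,  0.022,  1.556, -0.012,  1.109, -0.083]), 'qvel': array([-0.001, -0.002,  0.   , -0.   , -0.001, -0.002,  0.001]), 'tau': array([-0.0000e+00, -5.9645e+01,  1.6080e+00, -2.8120e+01,  1.2000e-02,
        9.0000e-03,  0.0000e+00]), 'tcp_pos': array([ 0.184, -0.649,  0.21 ]), 'orientation': array([-3.11e+00, -4.32e-01,  1.00e-03]), 'contact_force': array([-0.404, -0.376,  0.146]), 'moment': array([-0.029, -0.041, -0.01 ]), 'gripper_force': np.float64(0.0), 'grip_width': np.float64(0.085)}
scene [[-0.61, -0.581, 0.538, -0.062], [-0.792, 0.445, -0.418, 0.598], [0.004, -0.681, -0.732, 0.846], [0.0, 0.0, 0.0, 1.0]] 396.98288897660984
top [[-0.0, -0.984, 0.177, 0.341], [-1.0, -0.002, -0.012, 0.154], [0.012, -0.177, -0.984, 1.013], [0.0, 0.0, 0.0, 1.0]] 350.7096678013343
```

View pics/scene0.png

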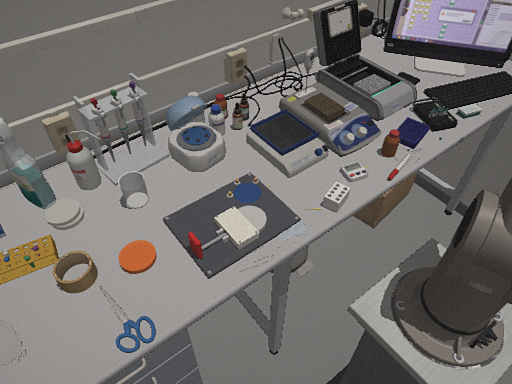

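View pics/top0.png

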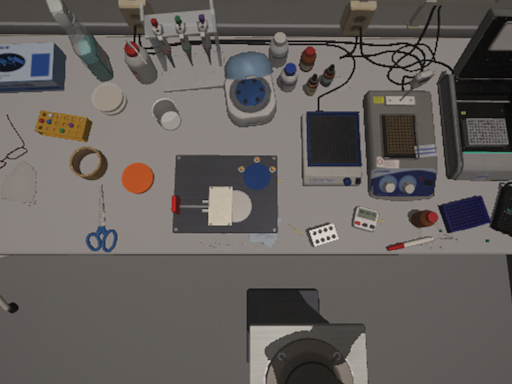

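The top view shows the plate at px (173..278, 155..233), with the red tab at (175,204), the white bay at (220,206), the cream dish at (237,206) and the blue window at (257,176). The dish candidates are the cream disc at (237,206), the orange disc at (138,178) and the white lids at (110,98). The cream disc fits because it is half under the bay cover. I'll confirm it in a crop and measure.

```bash
cat > h.py <<'E'
import numpy as np,cv2
def ray(f,px,z):
    "world points where pixels px (N,2) meet the plane at height z"
    px=np.atleast_2d(px).astype(float);T=f["world_from_camera"]
    d=(np.linalg.inv(f["K"])@np.c_[px,np.ones(len(px))].T).T@T[:3,:3].T
    return T[:3,3]+d*((z-T[2,3])/d[:,2])[:,None]
def proj(f,P):
    P=np.atleast_2d(P);T=np.linalg.inv(f["world_from_camera"]);c=(P@T[:3,:3].T+T[:3,3])@f["K"].T
    return c[:,:2]/c[:,2:]
def blobs(m,amin=8):
    n,l,s,c=cv2.connectedComponentsWithStats(m.astype(np.uint8))
    return [(np.round(c[i],1),s[i].tolist(),l==i) for i in range(1,n) if s[i,4]>=amin]
E
python3 - <<'E'
import pickle;from h import *
d=pickle.load(open("f0.pkl","rb"))
f=d["top"];im=f["frame"];c=im[145:243,110:300]
cv2.imwrite("pics/c1.png",cv2.resize(c,None,fx=4.2,fy=4.2,interpolation=cv2.INTER_CUBIC)[:,:,::-1])
hsv=cv2.cvtColor(im,cv2.COLOR_RGB2HSV);H,S,V=cv2.split(hsv)
roi=np.zeros(V.shape,bool);roi[145:243,160:290]=1
dark=(V<95)&roi
b=max(blobs(dark),key=lambda b:b[1][4]);print("plate",b[:2])
m=cv2.morphologyEx(b[2].astype(np.uint8),cv2.MORPH_CLOSE,np.ones((3,3)))
h=cv2.convexHull(cv2.findContours(m,0,2)[0][0]);q=cv2.boxPoints(cv2.minAreaRect(h));P=ray(f,q,.012);print(q.tolist(),np.round(P,3).tolist())
print([np.linalg.norm(P[i]-P[i-1]).round(3) for i in range(4)])
for nm,mk,z in(("red",((H<8)|(H>172))&(S>150)&(V>90),.077),("blue",(H>105)&(H<125)&(S>120)&(V>50),.012),("brass",(H>12)&(H<28)&(S>70)&(V>110),.026)):
    for b in blobs(mk&roi,2):print(nm,b[0],b[1],ray(f,b[0],z).round(4))
E
```

```text
plate (array([223.6, 191.8]), [173, 155, 105, 78, 5966])
[[173.0, 155.0], [277.0, 155.0], [277.0, 232.0], [173.0, 232.0]] [[0.628, 0.386, 0.012], [0.629, 0.08, 0.012], [0.402, 0.082, 0.012], [0.402, 0.377, 0.012]]
[np.float64(0.226), np.float64(0.307), np.float64(0.227), np.float64(0.295)]
red [173.5 203.5] [172, 196, 4, 16, 62] [[0.4745 0.3643 0.077 ]]
blue [256.5 176.2] [244, 163, 26, 27, 546] [[0.5647 0.1403 0.012 ]]
brass [256.8 158.2] [255, 157, 4, 4, 11] [[0.6151 0.1396 0.026 ]]
brass [241.1 167.9] [240, 167, 3, 3, 8] [[0.586 0.185 0.026]]
brass [272.5 167.6] [271, 166, 4, 4, 11] [[0.5871 0.0941 0.026 ]]
brass [279.1 180.6] [277, 180, 5, 2, 7] [[0.5487 0.0754 0.026 ]]
```

View pics/c1.png

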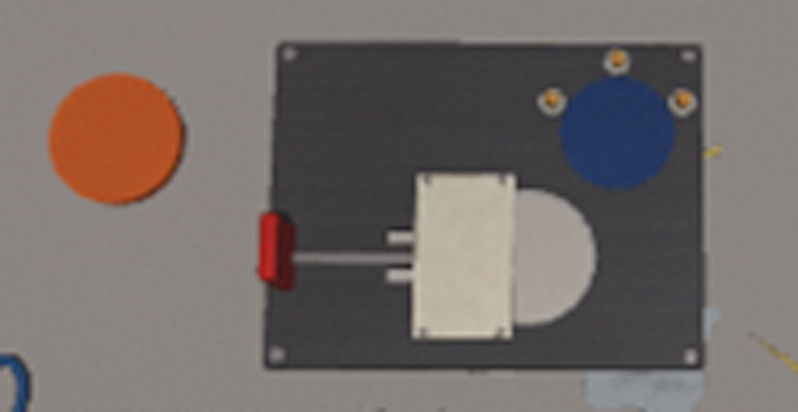

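The crop confirms the target: the cream dish under the bay cover, with three pins round the blue window. From the pins, window and tab together, the stage yaw is about 0 and its origin about (0.520, 0.215). The nest is at (0.565, 0.140) and the tab at (0.475, 0.365). The orange disc is left alone. I'll turn the tool to the world axes, shut the fingers and travel high.

>>> arm_command([
  {"fingers":-1,"az":5.27,"z":-0.013},
  {"fingers":-1,"az":5.27,"z":-0.013},
  {"fingers":-1,"az":5.27,"z":-0.013},
  {"fingers":-1,"x":0.026,"y":-0.029},
  {"fingers":-1,"x":0.026,"y":-0.029},
  {"fingers":-1,"x":0.026,"y":-0.029},
  {"fingers":-1,"x":0.026,"y":-0.029},
])

```text
validation failed for argument at $.ro...
```

>>> arm_command([
  {"fingers":-1,"x":0,"y":0,"z":-0.013,"ax":0,"ay":0,"az":5.27},
  {"fingers":-1,"x":0,"y":0,"z":-0.013,"ax":0,"ay":0,"az":5.27},
  {"fingers":-1,"x":0,"y":0,"z":-0.013,"ax":0,"ay":0,"az":5.27},
  {"fingers":-1,"x":0.026,"y":-0.029,"z":0,"ax":0,"ay":0,"az":0},
  {"fingers":-1,"x":0.026,"y":-0.029,"z":0,"ax":0,"ay":0,"az":0},
  {"fingers":-1,"x":0.026,"y":-0.029,"z":0,"ax":0,"ay":0,"az":0},
])

```text
clock: 0.6
tcp_pos: [0.2621, -0.5615, 0.25]
orientation: [-3.141, 0.003, 0.0]
contact_force: [0.5, 0.4, 0.1]
grip_width: 0.0125
gripper_force: 0.0
```

>>> arm_command([
  {"fingers":-1,"x":0.0264,"y":-0.029,"z":0,"ax":0,"ay":0,"az":0},
  {"fingers":-1,"x":0.0264,"y":-0.029,"z":0,"ax":0,"ay":0,"az":0},
  {"fingers":-1,"x":0.0264,"y":-0.029,"z":0,"ax":0,"ay":0,"az":0},
  {"fingers":-1,"x":0.0264,"y":-0.029,"z":0,"ax":0,"ay":0,"az":0},
  {"fingers":-1,"x":0.0264,"y":-0.029,"z":0,"ax":0,"ay":0,"az":0},
  {"fingers":-1,"x":0.0264,"y":-0.029,"z":0,"ax":0,"ay":0,"az":0},
  {"fingers":-1,"x":0.0264,"y":-0.029,"z":0,"ax":0,"ay":0,"az":0},
  {"fingers":-1,"x":0.0264,"y":-0.029,"z":0,"ax":0,"ay":0,"az":0},
  {"fingers":-1,"x":0.0264,"y":-0.029,"z":0,"ax":0,"ay":0,"az":0},
])

```text
clock: 1.35
tcp_pos: [0.5002, -0.2998, 0.2501]
orientation: [-3.141, 0.0, 0.001]
contact_force: [-0.1, -0.7, -0.4]
grip_width: -0.0005
gripper_force: 0.0
```

>>> arm_command([
  {"fingers":-1,"x":0.006,"y":-0.0375,"z":0,"ax":0,"ay":0,"az":0},
  {"fingers":-1,"x":0.006,"y":-0.0375,"z":0,"ax":0,"ay":0,"az":0},
  {"fingers":-1,"x":0.006,"y":-0.0375,"z":0,"ax":0,"ay":0,"az":0},
  {"fingers":-1,"x":0.006,"y":-0.0375,"z":0,"ax":0,"ay":0,"az":0},
  {"fingers":-1,"x":0.006,"y":-0.0375,"z":0,"ax":0,"ay":0,"az":0},
  {"fingers":-1,"x":0.006,"y":-0.0375,"z":0,"ax":0,"ay":0,"az":0},
  {"fingers":-1,"x":0.006,"y":-0.0375,"z":0,"ax":0,"ay":0,"az":0},
  {"fingers":-1,"x":0.006,"y":-0.0375,"z":0,"ax":0,"ay":0,"az":0},
])

```text
clock: 2.02
tcp_pos: [0.5472, 0.0002, 0.2501]
orientation: [3.141, -0.001, -0.001]
contact_force: [0.3, -0.4, -0.2]
grip_width: 0.0001
gripper_force: 0.0
```

>>> arm_command([
  {"fingers":-1,"x":-0.007,"y":-0.038,"z":0,"ax":0,"ay":0,"az":0},
  {"fingers":-1,"x":-0.007,"y":-0.038,"z":0,"ax":0,"ay":0,"az":0},
  {"fingers":-1,"x":-0.007,"y":-0.038,"z":0,"ax":0,"ay":0,"az":0},
  {"fingers":-1,"x":-0.007,"y":-0.038,"z":0,"ax":0,"ay":0,"az":0},
  {"fingers":-1,"x":-0.007,"y":-0.038,"z":0,"ax":0,"ay":0,"az":0},
  {"fingers":-1,"x":-0.007,"y":-0.038,"z":0,"ax":0,"ay":0,"az":0},
  {"fingers":-1,"x":-0.007,"y":-0.038,"z":0,"ax":0,"ay":0,"az":0},
  {"fingers":-1,"x":-0.007,"y":-0.038,"z":0,"ax":0,"ay":0,"az":0},
  {"fingers":-1,"x":-0.007,"y":-0.038,"z":0,"ax":0,"ay":0,"az":0},
  {"fingers":-1,"x":-0.007,"y":-0.038,"z":0,"ax":0,"ay":0,"az":0},
])

```text
clock: 2.85
tcp_pos: [0.4769, 0.3798, 0.25]
orientation: [3.141, -0.001, -0.001]
contact_force: [0.9, 0.4, -0.5]
grip_width: 0.0001
gripper_force: 0.0
```

>>> arm_command([
  {"fingers":-1,"x":-0.002,"y":-0.035,"z":0,"ax":0,"ay":0,"az":0},
  {"fingers":-1,"x":0,"y":0,"z":0.036,"ax":0,"ay":0,"az":0},
  {"fingers":-1,"x":0,"y":0,"z":0.036,"ax":0,"ay":0,"az":0},
  {"fingers":-1,"x":0,"y":0,"z":0.036,"ax":0,"ay":0,"az":0},
  {"fingers":-1,"x":0,"y":0,"z":0.036,"ax":0,"ay":0,"az":0},
  {"fingers":-1,"x":0,"y":0,"z":0.036,"ax":0,"ay":0,"az":0},
])

```text
clock: 3.35
tcp_pos: [0.4753, 0.4131, 0.0684]
orientation: [3.141, -0.0, -0.001]
contact_force: [1.0, 0.4, -1.4]
grip_width: 0.0002
gripper_force: 0.0
```

>>> arm_command([
  {"fingers":-1,"x":0,"y":0.006,"z":0,"ax":0,"ay":0,"az":0},
  {"fingers":-1,"x":0,"y":0.006,"z":0,"ax":0,"ay":0,"az":0},
  {"fingers":-1,"x":0,"y":0.006,"z":0,"ax":0,"ay":0,"az":0},
  {"fingers":-1,"x":0,"y":0.006,"z":0,"ax":0,"ay":0,"az":0},
  {"fingers":-1,"x":0,"y":0.006,"z":0,"ax":0,"ay":0,"az":0},
  {"fingers":-1,"x":0,"y":0.006,"z":0,"ax":0,"ay":0,"az":0},
])

```text
clock: 3.85
tcp_pos: [0.4767, 0.3773, 0.0723]
orientation: [-3.14, 0.001, -0.004]
contact_force: [-0.4, 0.5, 0.1]
grip_width: 0.0001
gripper_force: 0.0
```

>>> arm_command([
  {"fingers":-1,"x":0,"y":0.004,"z":0,"ax":0,"ay":0,"az":0},
  {"fingers":-1,"x":0,"y":0.004,"z":0,"ax":0,"ay":0,"az":0},
  {"fingers":-1,"x":0,"y":0.004,"z":0,"ax":0,"ay":0,"az":0},
  {"fingers":-1,"x":0,"y":0.004,"z":0,"ax":0,"ay":0,"az":0},
  {"fingers":-1,"x":0,"y":0.004,"z":0,"ax":0,"ay":0,"az":0},
])

```text
clock: 4.27
tcp_pos: [0.4755, 0.3572, 0.0703]
orientation: [-3.142, -0.0, 0.0]
contact_force: [-0.4, 0.4, -0.2]
grip_width: 0.0001
gripper_force: 0.0
```

>>> arm_command([
  {"fingers":-1,"x":0,"y":0.004,"z":0,"ax":0,"ay":0,"az":0},
  {"fingers":-1,"x":0,"y":0.004,"z":0,"ax":0,"ay":0,"az":0},
  {"fingers":-1,"x":0,"y":0.004,"z":0,"ax":0,"ay":0,"az":0},
  {"fingers":-1,"x":0,"y":0.004,"z":0,"ax":0,"ay":0,"az":0},
])

```text
clock: 4.6
tcp_pos: [0.4755, 0.3411, 0.0702]
orientation: [3.142, -0.0, -0.0]
contact_force: [0.3, 0.7, -0.1]
grip_width: -0.0001
gripper_force: 0.0
```

```bash
python3 - <<'E'
from bench import r
from h import *
f=r.grab_frame("scene");im=f["frame"];H,S,V=cv2.split(cv2.cvtColor(im,cv2.COLOR_RGB2HSV))
cv2.imwrite("pics/s1.png",cv2.resize(im[130:290,130:330],None,fx=3.5,fy=3.5)[:,:,::-1])
E
```

```text
(no output)
```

View pics/s1.png

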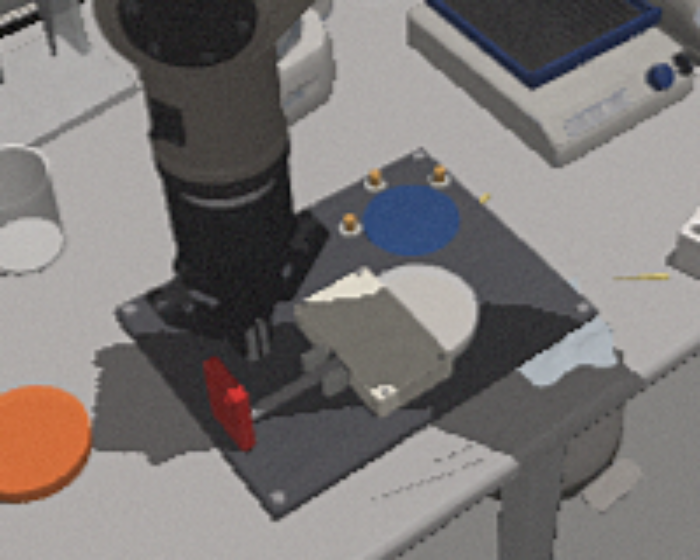

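The crop shows the fingers (crop px 258,340) beyond the red tab (230,400), which is still at rest, so the push missed. I'll check where the tab is against where I put it.

```bash
python3 - <<'E'
import pickle
from bench import r
from h import *
f0=pickle.load(open("f0.pkl","rb"))
o=r.get_obs();print(o["joints"].round(3),o["tcp_pos"].round(4))
def red(f,a):
    H,S,V=cv2.split(cv2.cvtColor(f["frame"],cv2.COLOR_RGB2HSV))
    bs=[b for b in blobs(((H<8)|(H>172))&(S>150)&(V>70),30)]
    return min(bs,key=lambda b:np.hypot(*(b[0]-a)))
for nm,a in(("top",(175,204)),("scene",(195,245))):
    for f in(f0[nm],r.grab_frame(nm)):
        b=red(f,a);print(nm,b[0],b[1]);m=b[2]&(f["depth"]>0)
        vu=np.argwhere(m);P=np.c_[vu[:,1],vu[:,0]];D=f["depth"][m]
        C=np.c_[P,np.ones(len(P))]@np.linalg.inv(f["K"]).T*D[:,None];T=f["world_from_camera"];W=C@T[:3,:3].T+T[:3,3]
        print(np.percentile(W,[3,50,97],axis=0).round(3).tolist())
    print(proj(f,[[.475+s*.022,.365+t*.006,.077] for s in(-1,1) for t in(-1,1)]+[o["tcp_pos"]-[0,0,.019]]).round(1).tolist())
    cv2.imwrite(f"pics/{nm}2.png",cv2.resize(f["frame"][140:290,120:320],None,fx=4,fy=4)[:,:,::-1])
E
```

```text
[-0.404  0.535 -0.423  1.869  0.297  0.801 -2.555] [0.4757 0.34   0.0701]
top [174.4 204.5] [172, 196, 7, 18, 84]
[[0.455, 0.358, 0.042], [0.471, 0.363, 0.076], [0.495, 0.369, 0.081]]
top [129.5  50.3] [125, 44, 12, 12, 75]
[[0.869, 0.469, 0.143], [0.875, 0.482, 0.155], [0.89, 0.494, 0.159]]
[[175.2, 211.4], [170.7, 211.4], [175.8, 195.2], [171.4, 195.2], [184.4, 204.4]]
scene [195.1 244.7] [188, 232, 15, 27, 199]
[[0.453, 0.361, 0.023], [0.466, 0.369, 0.065], [0.492, 0.372, 0.079]]
scene [195.1 244.8] [188, 232, 15, 27, 205]
[[0.454, 0.361, 0.022], [0.465, 0.37, 0.065], [0.492, 0.372, 0.08]]
[[201.0, 242.7], [196.7, 245.2], [191.3, 230.9], [187.0, 233.3], [203.6, 239.0]]
```

View pics/top2.png

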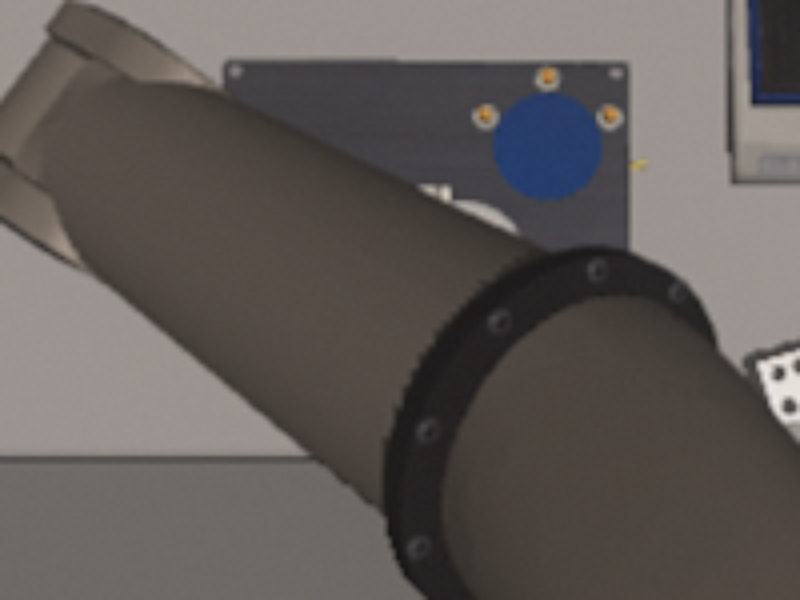

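```bash
python3 - <<'E'
from bench import r
from h import *
o=r.get_obs();print(cv2.Rodrigues(o["orientation"])[0].round(3).tolist())
f=r.grab_frame("scene");T=f["world_from_camera"];K=np.linalg.inv(f["K"])
for v in range(218,240,2):
    row=[]
    for u in range(196,213,2):
        z=f["depth"][v,u];p=T[:3,:3]@(K@[u,v,1]*z)+T[:3,3];row.append("%d,%d,%d"%tuple(p*1000))
    print(v," ".join(row))
cv2.imwrite("pics/w1.png",r.grab_frame("wrist")["frame"][:,:,::-1])
E
```

```text
[[1.0, -0.001, -0.0], [-0.001, -1.0, -0.0], [-0.0, 0.0, -1.0]]
218 461,357,160 457,354,160 463,346,149 469,339,138 463,336,142 465,331,136 553,280,13 551,275,11 545,272,15
220 466,356,146 462,353,148 462,348,144 469,339,131 464,337,135 460,333,135 548,283,11 545,279,11 541,275,12
222 467,356,139 464,352,138 462,349,138 466,342,129 463,338,129 468,330,118 542,287,12 538,283,13 536,278,12
224 471,355,127 464,353,132 465,348,127 463,344,125 465,338,120 468,331,111 535,291,14 532,287,13 529,283,13
226 473,355,117 469,352,119 467,348,118 463,344,118 464,339,113 468,332,103 528,296,16 529,290,10 523,286,13
228 478,353,102 468,353,113 468,348,108 463,345,112 464,340,106 465,334,101 521,300,17 521,294,13 517,291,15
230 539,327,11 468,354,105 468,349,101 464,345,103 464,340,99 464,335,95 520,302,11 516,298,12 513,294,12
232 533,331,12 530,326,12 525,323,14 465,346,95 520,314,12 517,310,12 513,306,13 510,302,13 505,298,15
234 526,334,13 524,330,12 521,325,11 516,322,15 512,319,16 510,314,13 509,309,11 504,305,13 500,302,15
236 522,337,12 517,334,15 517,328,10 510,326,15 507,322,15 505,317,13 502,313,13 499,309,13 495,305,14
238 471,361,77 511,338,16 509,333,13 504,330,15 504,324,12 500,320,13 497,316,13 492,313,15 490,308,13
```

View pics/w1.png

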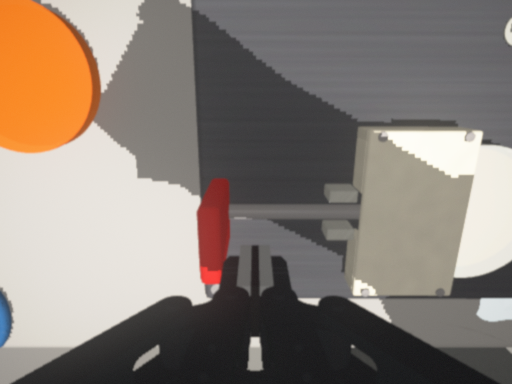

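The depth image puts the fingertips at z ≈ 0.09, about 20 mm above the reported TCP rather than 19 mm below it. They passed over the tab (top 0.077). I'll go by the pictures, back off and check the offset from the wrist depth before lowering.

>>> arm_command([
  {"fingers":-1,"x":0,"y":0,"z":-0.015,"ax":0,"ay":0,"az":0},
  {"fingers":-1,"x":0,"y":-0.026,"z":0,"ax":0,"ay":0,"az":0},
  {"fingers":-1,"x":0,"y":-0.026,"z":0,"ax":0,"ay":0,"az":0},
  {"fingers":-1,"x":0,"y":-0.026,"z":0,"ax":0,"ay":0,"az":0},
  {"fingers":-1,"x":0,"y":0,"z":0.02,"ax":0,"ay":0,"az":0},
  {"fingers":-1,"x":0,"y":0,"z":0.02,"ax":0,"ay":0,"az":0},
  {"fingers":-1,"x":0,"y":0,"z":0,"ax":0,"ay":0,"az":0},
])

```text
clock: 5.43
tcp_pos: [0.4734, 0.4183, 0.0417]
orientation: [3.138, 0.002, -0.007]
contact_force: [-0.8, -1.2, -0.3]
grip_width: -0.0001
gripper_force: 0.0
```

```bash
cat >> h.py <<'E'
def cloud(f):
    "world point of every pixel (NaN where no depth)"
    v,u=np.mgrid[:384,:512];D=np.where(f["depth"]>0,f["depth"],np.nan);T=f["world_from_camera"]
    return (np.dstack([u,v,np.ones_like(u)])@np.linalg.inv(f["K"]).T*D[...,None])@T[:3,:3].T+T[:3,3]
E
python3 - <<'E'
from bench import r
from h import *
o=r.get_obs();t=o["tcp_pos"];print(t.round(4))
for n in("scene","wrist"):
    W=cloud(r.grab_frame(n));q=W-t
    m=(abs(q[...,0])<.02)&(abs(q[...,1])<.03)&(W[...,2]>.025)&(W[...,2]<.16)
    Z=W[m][:,2];print(n,m.sum(),np.percentile(Z,[0,1,3,10,50]).round(3))
    lo=m&(W[...,2]<Z.min()+.03);print(np.percentile(W[lo],[2,98],axis=0).round(3).tolist())
E
```

```text
[0.4734 0.4183 0.0417]
scene 454 [0.064 0.068 0.073 0.083 0.119]
[[0.461, 0.406, 0.066], [0.476, 0.433, 0.093]]
wrist 19644 [0.066 0.072 0.078 0.094 0.12 ]
[[0.48, 0.406, 0.068], [0.485, 0.432, 0.095]]
```

Both cameras agree: the tips are at TCP z + 0.021. I'll lower to tip z ≈ 0.042 and push.

>>> arm_command([
  {"fingers":-1,"x":0,"y":0,"z":0.0125,"ax":0,"ay":0,"az":0},
  {"fingers":-1,"x":0,"y":0,"z":0.0125,"ax":0,"ay":0,"az":0},
  {"fingers":-1,"x":0,"y":0.007,"z":0,"ax":0,"ay":0,"az":0},
  {"fingers":-1,"x":0,"y":0.007,"z":0,"ax":0,"ay":0,"az":0},
  {"fingers":-1,"x":0,"y":0.007,"z":0,"ax":0,"ay":0,"az":0},
  {"fingers":-1,"x":0,"y":0.005,"z":0,"ax":0,"ay":0,"az":0},
  {"fingers":-1,"x":0,"y":0.005,"z":0,"ax":0,"ay":0,"az":0},
  {"fingers":-1,"x":0,"y":0.005,"z":0,"ax":0,"ay":0,"az":0},
  {"fingers":-1,"x":0,"y":0.005,"z":0,"ax":0,"ay":0,"az":0},
])

```text
clock: 6.28
tcp_pos: [0.476, 0.3791, 0.0209]
orientation: [-3.139, 0.0, -0.002]
contact_force: [1.1, 4.9, -1.7]
grip_width: -0.0
gripper_force: 1.8
```

>>> arm_command([
  {"fingers":-1,"x":0,"y":0.004,"z":0,"ax":0,"ay":0,"az":0},
  {"fingers":-1,"x":0,"y":0.004,"z":0,"ax":0,"ay":0,"az":0},
  {"fingers":-1,"x":0,"y":0.004,"z":0,"ax":0,"ay":0,"az":0},
  {"fingers":-1,"x":0,"y":0.004,"z":0,"ax":0,"ay":0,"az":0},
  {"fingers":-1,"x":0,"y":0.004,"z":0,"ax":0,"ay":0,"az":0},
  {"fingers":-1,"x":0,"y":0.004,"z":0,"ax":0,"ay":0,"az":0},
  {"fingers":-1,"x":0,"y":0.004,"z":0,"ax":0,"ay":0,"az":0},
  {"fingers":-1,"x":0,"y":0.004,"z":0,"ax":0,"ay":0,"az":0},
  {"fingers":-1,"x":0,"y":0.004,"z":0,"ax":0,"ay":0,"az":0},
  {"fingers":-1,"x":0,"y":0.004,"z":0,"ax":0,"ay":0,"az":0},
])

```text
clock: 7.12
tcp_pos: [0.4759, 0.3389, 0.0207]
orientation: [-3.14, -0.0, -0.001]
contact_force: [1.3, 6.7, 2.1]
grip_width: -0.0002
gripper_force: 2.8
```

>>> arm_command([
  {"fingers":-1,"x":0,"y":0.004,"z":0,"ax":0,"ay":0,"az":0},
  {"fingers":-1,"x":0,"y":0.004,"z":0,"ax":0,"ay":0,"az":0},
  {"fingers":-1,"x":0,"y":0.003,"z":0,"ax":0,"ay":0,"az":0},
  {"fingers":-1,"x":0,"y":0.002,"z":0,"ax":0,"ay":0,"az":0},
  {"fingers":-1,"x":0,"y":0.002,"z":0,"ax":0,"ay":0,"az":0},
])

```text
clock: 7.53
tcp_pos: [0.4758, 0.3242, 0.0208]
orientation: [-3.14, -0.0, -0.001]
contact_force: [1.1, 5.4, 2.3]
grip_width: -0.0002
gripper_force: 3.0
```

>>> arm_command([
  {"fingers":-1,"x":0,"y":0.002,"z":0,"ax":0,"ay":0,"az":0},
  {"fingers":-1,"x":0,"y":0.002,"z":0,"ax":0,"ay":0,"az":0},
])

```text
clock: 7.7
tcp_pos: [0.4758, 0.3204, 0.0208]
orientation: [-3.14, -0.001, -0.002]
contact_force: [0.6, 5.9, 1.4]
grip_width: -0.0003
gripper_force: 3.1
```

>>> arm_command([
  {"fingers":-1,"x":0,"y":0.001,"z":0,"ax":0,"ay":0,"az":0},
  {"fingers":-1,"x":0,"y":0.001,"z":0,"ax":0,"ay":0,"az":0},
])

```text
clock: 7.87
tcp_pos: [0.4759, 0.3197, 0.0209]
orientation: [-3.138, -0.001, -0.002]
contact_force: [1.6, 9.8, -1.4]
grip_width: 0.0002
gripper_force: 5.4
```

Force is rising and the motion has stopped at y ≈ 0.320, so this is the end stop. I'll give it a little more, then back off, moderately at first so the tab follows, and rise.

>>> arm_command([
  {"fingers":-1,"x":0,"y":0.001,"z":0,"ax":0,"ay":0,"az":0},
  {"fingers":-1,"x":0,"y":0.0005,"z":0,"ax":0,"ay":0,"az":0},
])

```text
clock: 8.03
tcp_pos: [0.4759, 0.3198, 0.021]
orientation: [-3.135, -0.003, -0.003]
contact_force: [2.1, 13.8, -2.7]
grip_width: -0.0001
gripper_force: 6.6
```

>>> arm_command([
  {"fingers":-1,"x":0,"y":-0.008,"z":0,"ax":0,"ay":0,"az":0},
  {"fingers":-1,"x":0,"y":-0.012,"z":0,"ax":0,"ay":0,"az":0},
  {"fingers":-1,"x":0,"y":-0.015,"z":0,"ax":0,"ay":0,"az":0},
  {"fingers":-1,"x":0,"y":-0.015,"z":0,"ax":0,"ay":0,"az":0},
  {"fingers":-1,"x":0,"y":-0.015,"z":0,"ax":0,"ay":0,"az":0},
  {"fingers":-1,"x":0,"y":-0.015,"z":0,"ax":0,"ay":0,"az":0},
  {"fingers":-1,"x":0,"y":-0.015,"z":0,"ax":0,"ay":0,"az":0},
  {"fingers":-1,"x":0,"y":-0.008,"z":0,"ax":0,"ay":0,"az":0},
])

```text
clock: 8.7
tcp_pos: [0.4746, 0.4215, 0.02]
orientation: [-3.141, -0.003, 0.001]
contact_force: [-0.5, 0.4, 0.3]
grip_width: 0.0004
gripper_force: 0.0
```

>>> arm_command([
  {"fingers":-1,"x":0,"y":0,"z":-0.04,"ax":0,"ay":0,"az":0},
  {"fingers":-1,"x":0,"y":0,"z":-0.04,"ax":0,"ay":0,"az":0},
  {"fingers":-1,"x":0,"y":0,"z":-0.04,"ax":0,"ay":0,"az":0},
  {"fingers":0.1,"x":0,"y":0,"z":-0.02,"ax":0,"ay":0,"az":0},
  {"fingers":0.1,"x":0,"y":0,"z":0,"ax":0,"ay":0,"az":0},
])

```text
clock: 9.12
tcp_pos: [0.4777, 0.4216, 0.1661]
orientation: [-3.136, 0.001, -0.01]
contact_force: [0.2, -0.8, -0.7]
grip_width: 0.0233
gripper_force: 0.0
```

```bash
cat > d.py <<'E'
from bench import r
from h import *
import sys
f=r.grab_frame("scene");o=r.get_obs();im=f["frame"]
cv2.imwrite(f"pics/{sys.argv[1]}.png",cv2.resize(im[140:290,150:320],None,fx=4,fy=4)[:,:,::-1])
H,S,V=cv2.split(cv2.cvtColor(im,cv2.COLOR_RGB2HSV));W=cloud(f)
x,y,z=np.moveaxis(W,2,0)
red=((H<8)|(H>172))&(S>150)&(V>70)&(abs(x-.475)<.05)&(y>.27)&(y<.4)
print("tab",np.percentile(W[red],[3,97],axis=0).round(3).tolist() if red.any() else None)
# dish top: near z=.028, off the bay
m=(z>.022)&(z<.034)&(x>.4)&(x<.64)&(y>.07)&(y<.208)&(S<70)&(V>80)
bs=blobs(m,30)
for b in bs:
    c=cv2.convexHull(cv2.findContours(b[2].astype(np.uint8),0,2)[0][0])[:,0]
    P=ray(f,c,.028)[:,:2].astype(np.float32);(cx,cy),R=cv2.minEnclosingCircle(P)
    print("dish",b[0],b[1],"circle",round(cx,4),round(cy,4),round(R,4),"ext",P.min(0).round(4),P.max(0).round(4))
print("tcp",o["tcp_pos"].round(4),"F",o["contact_force"].round(1),"w",o["grip_width"].round(4),"t",o["clock"])
E
python3 d.py s3
```

```text
tab [[0.453, 0.361, 0.023], [0.492, 0.372, 0.08]]
dish [266.2 208.7] [250, 196, 33, 27, 707] circle 0.4739 0.1422 0.0484 ext [0.428  0.0948] [0.5204 0.1869]Traceback (most recent call last):
  File "d.py", line 17, in <module>
    print("tcp",o["tcp_pos"].round(4),"F",o["contact_force"].round(1),"w",o["grip_width"].round(4),"t",o["clock"])
                                                                          ^^^^^^^^^^^^^^^^^^^^^
AttributeError: 'float' object has no attribute 'round'
```

View pics/s3.png

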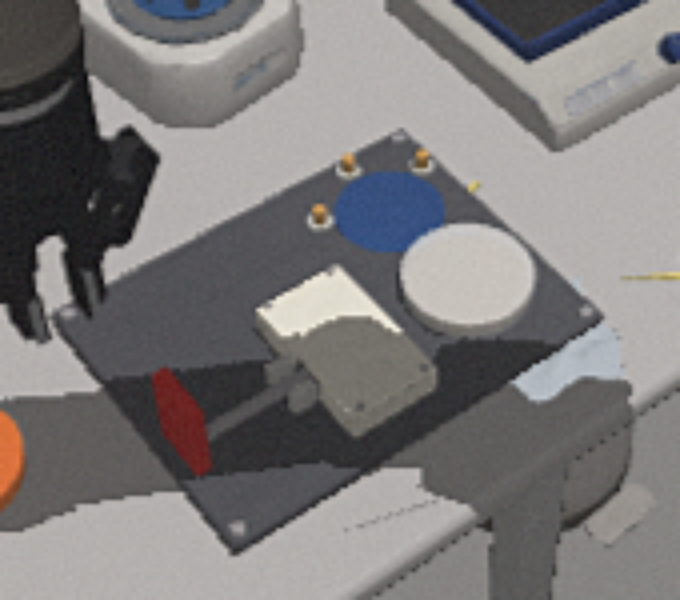

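The picture shows the dish fully out at crop (468,275), i.e. world (0.474, 0.141), the tab back at rest at (183,420), and the nest free. Next I'll go behind the dish with the fingers about 47 mm apart, so that two finger edges cradle it.

>>> arm_command([
  {"fingers":0.1,"x":-0.0073,"y":0.031,"z":0,"ax":0,"ay":0,"az":0},
  {"fingers":0.1,"x":-0.0073,"y":0.031,"z":0,"ax":0,"ay":0,"az":0},
  {"fingers":0.1,"x":-0.0073,"y":0.031,"z":0,"ax":0,"ay":0,"az":0},
  {"fingers":0.1,"x":-0.0073,"y":0.031,"z":0,"ax":0,"ay":0,"az":0},
  {"fingers":0.1,"x":-0.0073,"y":0.031,"z":0,"ax":0,"ay":0,"az":0},
  {"fingers":0.1,"x":-0.0073,"y":0.031,"z":0,"ax":0,"ay":0,"az":0},
  {"fingers":0.1,"x":-0.0073,"y":0.031,"z":0,"ax":0,"ay":0,"az":0},
  {"fingers":0.1,"x":-0.0073,"y":0.031,"z":0,"ax":0,"ay":0,"az":0},
  {"fingers":0.1,"x":-0.0073,"y":0.031,"z":0,"ax":0,"ay":0,"az":0},
  {"fingers":0.1,"x":0,"y":0,"z":0,"ax":0,"ay":0,"az":0},
])

```text
clock: 10.0
tcp_pos: [0.4069, 0.1328, 0.1582]
orientation: [3.136, -0.011, -0.009]
contact_force: [0.2, -0.2, -0.2]
grip_width: 0.047
gripper_force: 0.0
```

>>> arm_command([
  {"fingers":0.1,"x":0,"y":0,"z":0.025,"ax":0,"ay":0,"az":0},
  {"fingers":0.1,"x":0,"y":0,"z":0.025,"ax":0,"ay":0,"az":0},
  {"fingers":0.1,"x":0,"y":0,"z":0.025,"ax":0,"ay":0,"az":0},
  {"fingers":0.1,"x":0,"y":0,"z":0,"ax":0,"ay":0,"az":0},
  {"fingers":0.1,"x":0,"y":0,"z":0,"ax":0,"ay":0,"az":0},
])

```text
clock: 10.42
tcp_pos: [0.4082, 0.1396, 0.084]
orientation: [3.14, 0.001, -0.007]
contact_force: [-0.2, -0.1, 0.5]
grip_width: 0.0467
gripper_force: 0.0
```

```bash
sed -i 's/o\["grip_width"\].round(4)/o["grip_width"]/' d.py
cat > tip.py <<'E'
from bench import r
from h import *
o=r.get_obs();t=o["tcp_pos"];print(t.round(4),o["grip_width"],o["clock"])
for n in("scene","wrist"):
    f=r.grab_frame(n);W=cloud(f);q=W-t;V=f["frame"].max(2)
    m=(abs(q[...,0])<.02)&(abs(q[...,1])<.065)&(W[...,2]>.04)&(W[...,2]<t[2]+.09)&(V<130)
    for s in(1,-1):
        k=m&(s*q[...,1]>0)
        if k.sum()<5:continue
        Z=W[k][:,2];lo=k&(W[...,2]<np.percentile(Z,2)+.025)
        print(n,s,k.sum(),np.percentile(Z,[0,1,3,10]).round(3),np.percentile(W[lo],[2,98],axis=0).round(3).tolist())
E
python3 tip.py; python3 d.py s4
```

```text
[0.4082 0.1396 0.084 ] 0.04674090490718585 10.4167
scene 1 177 [0.11  0.112 0.116 0.122] [[0.396, 0.164, 0.111], [0.414, 0.178, 0.138]]
scene -1 190 [0.108 0.109 0.111 0.115] [[0.396, 0.103, 0.108], [0.419, 0.118, 0.135]]
wrist 1 9498 [0.107 0.113 0.118 0.13 ] [[0.399, 0.164, 0.11], [0.42, 0.178, 0.14]]
wrist -1 9550 [0.107 0.112 0.117 0.129] [[0.399, 0.104, 0.11], [0.42, 0.118, 0.139]]
tab [[0.453, 0.361, 0.025], [0.493, 0.372, 0.08]]
dish [264.7 210.2] [250, 196, 33, 27, 581] circle 0.475 0.143 0.0478 ext [0.4278 0.0974] [0.5204 0.189 ]
tcp [0.4106 0.1405 0.0863] F [ 0.6  0.  -0.2] w 0.04692818588786694 t 10.5667
```

>>> arm_command([
  {"fingers":0.1,"x":-0.003,"y":0,"z":0.02,"ax":0,"ay":0,"az":0},
  {"fingers":0.1,"x":0,"y":0,"z":0.02,"ax":0,"ay":0,"az":0},
  {"fingers":0.1,"x":0,"y":0,"z":0.02,"ax":0,"ay":0,"az":0},
  {"fingers":0.1,"x":0,"y":0,"z":0.01,"ax":0,"ay":0,"az":0},
  {"fingers":0.1,"x":0,"y":0,"z":0.005,"ax":0,"ay":0,"az":0},
  {"fingers":0.1,"x":0,"y":0,"z":0,"ax":0,"ay":0,"az":0},
  {"fingers":0.1,"x":0,"y":0,"z":0,"ax":0,"ay":0,"az":0},
])

```text
clock: 11.15
tcp_pos: [0.4075, 0.1403, 0.011]
orientation: [-3.141, 0.0, -0.002]
contact_force: [-0.7, 0.4, -0.6]
grip_width: 0.0471
gripper_force: 0.0
```

```bash
sed -i 's/W\[...,2\]>.04)/W[...,2]>.022)/' tip.py; sed -i 's/V<130/V<50/' tip.py; python3 tip.py; python3 d.py s5
```

```text
[0.4075 0.1403 0.011 ] 0.04713128833145029 11.15
scene 1 118 [0.042 0.043 0.048 0.053] [[0.397, 0.168, 0.042], [0.411, 0.179, 0.067]]
scene -1 137 [0.033 0.035 0.038 0.043] [[0.395, 0.115, 0.035], [0.417, 0.119, 0.06]]
wrist 1 8427 [0.034 0.041 0.047 0.063] [[0.399, 0.164, 0.037], [0.418, 0.177, 0.069]]
wrist -1 8726 [0.035 0.043 0.049 0.064] [[0.397, 0.105, 0.04], [0.418, 0.118, 0.071]]
tab [[0.454, 0.361, 0.024], [0.492, 0.372, 0.08]]
dish [259.3 207.7] [250, 196, 22, 27, 328] circle 0.4742 0.142 0.0481 ext [0.435  0.1029] [0.5204 0.189 ]
tcp [0.4077 0.1403 0.0112] F [0.3 0.1 0.1] w 0.04685869939606699 t 11.3
```

View pics/s5.png

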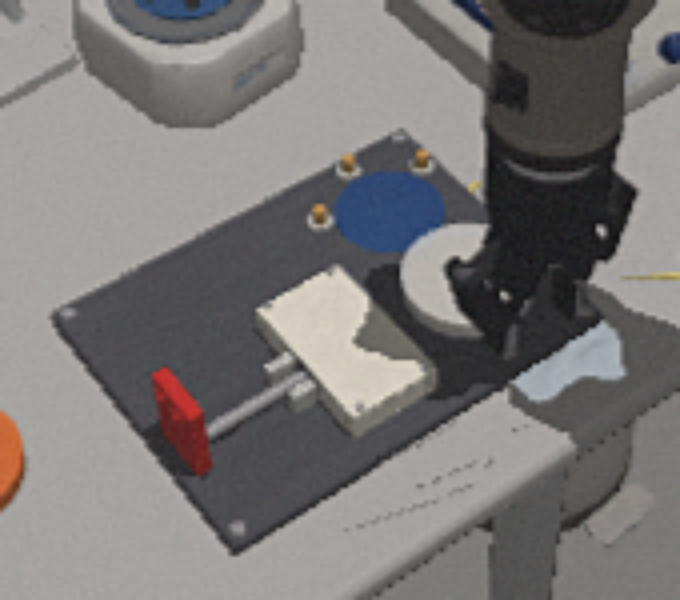

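The picture shows the fingers (crop 510,350) just behind the dish, clear of the bay, with tips at z ≈ 0.034. I'll go down 16 mm more and then push gently along +x.

>>> arm_command([
  {"fingers":0.1,"x":0,"y":0,"z":0.006,"ax":0,"ay":0,"az":0},
  {"fingers":0.1,"x":0,"y":0,"z":0.005,"ax":0,"ay":0,"az":0},
  {"fingers":0.1,"x":0,"y":0,"z":0.005,"ax":0,"ay":0,"az":0},
  {"fingers":0.1,"x":0,"y":0,"z":0,"ax":0,"ay":0,"az":0},
])

```text
clock: 11.63
tcp_pos: [0.4062, 0.1397, -0.0067]
orientation: [3.141, -0.0, -0.002]
contact_force: [0.1, 0.3, -0.0]
grip_width: 0.0473
gripper_force: 0.0
```

>>> arm_command([
  {"fingers":0.1,"x":0.004,"y":0,"z":0,"ax":0,"ay":0,"az":0},
  {"fingers":0.1,"x":0.004,"y":0,"z":0,"ax":0,"ay":0,"az":0},
  {"fingers":0.1,"x":0.003,"y":0,"z":0,"ax":0,"ay":0,"az":0},
  {"fingers":0.1,"x":0.003,"y":0,"z":0,"ax":0,"ay":0,"az":0},
  {"fingers":0.1,"x":0.003,"y":0,"z":0,"ax":0,"ay":0,"az":0},
  {"fingers":0.1,"x":0.003,"y":0,"z":0,"ax":0,"ay":0,"az":0},
  {"fingers":0.1,"x":0.004,"y":0,"z":0,"ax":0,"ay":0,"az":0},
  {"fingers":0.1,"x":0.004,"y":0,"z":0,"ax":0,"ay":0,"az":0},
])

```text
clock: 12.3
tcp_pos: [0.435, 0.1399, -0.0057]
orientation: [3.141, -0.0, -0.0]
contact_force: [-0.0, -0.0, -0.0]
grip_width: 0.0465
gripper_force: 0.3
```

```bash
python3 d.py s6
```

```text
tab [[0.453, 0.361, 0.023], [0.493, 0.372, 0.079]]
dish [254.7 204.9] [248, 194, 17, 27, 185] circle 0.4863 0.1466 0.0471 ext [0.4499 0.1137] [0.5297 0.1869]
dish [276.9 211.5] [273, 204, 8, 15, 55] circle 0.45 0.1245 0.0265 ext [0.4359 0.1022] [0.4641 0.1468]
tcp [ 0.4361  0.14   -0.0056] F [ 1.   0.5 -0.6] w 0.04688512381458029 t 12.35
```

>>> arm_command([
  {"fingers":0.1,"x":0.004,"y":0,"z":0,"ax":0,"ay":0,"az":0},
  {"fingers":0.1,"x":0.004,"y":0,"z":0,"ax":0,"ay":0,"az":0},
  {"fingers":0.1,"x":0.004,"y":0,"z":0,"ax":0,"ay":0,"az":0},
  {"fingers":0.1,"x":0.004,"y":0,"z":0,"ax":0,"ay":0,"az":0},
  {"fingers":0.1,"x":0.004,"y":0,"z":0,"ax":0,"ay":0,"az":0},
  {"fingers":0.1,"x":0.004,"y":0,"z":0,"ax":0,"ay":0,"az":0},
  {"fingers":0.1,"x":0.004,"y":0,"z":0,"ax":0,"ay":0,"az":0},
  {"fingers":0.1,"x":0.004,"y":0,"z":0,"ax":0,"ay":0,"az":0},
  {"fingers":0.1,"x":0.004,"y":0,"z":0,"ax":0,"ay":0,"az":0},
])

```text
clock: 13.1
tcp_pos: [0.4712, 0.1399, -0.0057]
orientation: [3.142, -0.0, -0.0]
contact_force: [-0.5, -0.6, 0.1]
grip_width: 0.0472
gripper_force: 0.3
```

>>> arm_command([
  {"fingers":0.1,"x":0.004,"y":0,"z":0,"ax":0,"ay":0,"az":0},
  {"fingers":0.1,"x":0.004,"y":0,"z":0,"ax":0,"ay":0,"az":0},
  {"fingers":0.1,"x":0.004,"y":0,"z":0,"ax":0,"ay":0,"az":0},
  {"fingers":0.1,"x":0.004,"y":0,"z":0,"ax":0,"ay":0,"az":0},
  {"fingers":0.1,"x":0.004,"y":0,"z":0,"ax":0,"ay":0,"az":0},
  {"fingers":0.1,"x":0.004,"y":0,"z":0,"ax":0,"ay":0,"az":0},
  {"fingers":0.1,"x":0.004,"y":0,"z":0,"ax":0,"ay":0,"az":0},
  {"fingers":0.1,"x":0.002,"y":0,"z":0,"ax":0,"ay":0,"az":0},
])

```text
clock: 13.77
tcp_pos: [0.5016, 0.14, -0.0057]
orientation: [-3.141, 0.001, -0.001]
contact_force: [-0.5, -0.2, -0.5]
grip_width: 0.047
gripper_force: 0.2
```

```bash
python3 d.py s7
```

```text
tab [[0.454, 0.361, 0.022], [0.492, 0.372, 0.08]]
dish [239.3 192.1] [234, 181, 13, 24, 131] circle 0.5589 0.1531 0.0447 ext [0.5208 0.1232] [0.5976 0.1872]
dish [261.  196.6] [256, 189, 10, 15, 72] circle 0.5194 0.1247 0.029 ext [0.5032 0.0994] [0.5369 0.15  ]
tcp [ 0.5018  0.14   -0.0056] F [-0.2  0.9  0.1] w 0.04676425155416024 t 13.8167
```

>>> arm_command([
  {"fingers":0.1,"x":0.002,"y":0,"z":0,"ax":0,"ay":0,"az":0},
  {"fingers":0.1,"x":0.002,"y":0,"z":0,"ax":0,"ay":0,"az":0},
  {"fingers":0.1,"x":0.002,"y":0,"z":0,"ax":0,"ay":0,"az":0},
  {"fingers":0.1,"x":0.002,"y":0,"z":0,"ax":0,"ay":0,"az":0},
  {"fingers":0.1,"x":0.002,"y":0,"z":0,"ax":0,"ay":0,"az":0},
])

```text
clock: 14.23
tcp_pos: [0.511, 0.1399, -0.0057]
orientation: [3.142, -0.0, 0.0]
contact_force: [0.4, 0.5, -0.1]
grip_width: 0.0474
gripper_force: 0.2
```

>>> arm_command([
  {"fingers":0.1,"x":0.001,"y":0,"z":0,"ax":0,"ay":0,"az":0},
  {"fingers":0.1,"x":0.001,"y":0,"z":0,"ax":0,"ay":0,"az":0},
])

```text
clock: 14.4
tcp_pos: [0.513, 0.14, -0.0057]
orientation: [3.142, -0.0, 0.0]
contact_force: [0.1, -0.7, -0.5]
grip_width: 0.0468
gripper_force: 0.2
```

>>> arm_command([
  {"fingers":0.1,"x":0.001,"y":0,"z":0,"ax":0,"ay":0,"az":0},
  {"fingers":0.1,"x":0.001,"y":0,"z":0,"ax":0,"ay":0,"az":0},
])

```text
clock: 14.57
tcp_pos: [0.5149, 0.1399, -0.0057]
orientation: [3.142, -0.0, -0.0]
contact_force: [0.3, 0.4, -0.1]
grip_width: 0.0473
gripper_force: 0.2
```

>>> arm_command([
  {"fingers":0.1,"x":0.001,"y":0,"z":0,"ax":0,"ay":0,"az":0},
])

```text
clock: 14.65
tcp_pos: [0.5158, 0.1398, -0.0058]
orientation: [3.141, -0.0, -0.001]
contact_force: [-2.2, -0.6, 0.7]
grip_width: 0.0467
gripper_force: 0.9
```

>>> arm_command([
  {"fingers":0.1,"x":0.001,"y":0,"z":0,"ax":0,"ay":0,"az":0},
])

```text
clock: 14.73
tcp_pos: [0.5162, 0.1397, -0.0059]
orientation: [3.141, -0.0, -0.002]
contact_force: [-3.4, 0.2, 1.3]
grip_width: 0.0468
gripper_force: 1.6
```

>>> arm_command([
  {"fingers":0.1,"x":0.001,"y":0,"z":0,"ax":0,"ay":0,"az":0},
  {"fingers":0.1,"x":0,"y":0,"z":0,"ax":0,"ay":0,"az":0},
])

```text
clock: 14.9
tcp_pos: [0.5167, 0.1395, -0.006]
orientation: [3.141, -0.0, -0.003]
contact_force: [-4.8, -1.0, 2.3]
grip_width: 0.0469
gripper_force: 2.4
```

```bash
python3 d.py s8; python3 - <<'E'
from bench import r
import cv2
f=r.grab_frame("wrist");cv2.imwrite("pics/w8.png",f["frame"][:,:,::-1])
E
```

```text
tab [[0.454, 0.361, 0.024], [0.492, 0.372, 0.08]]
dish [236.2 189.4] [231, 178, 13, 24, 113] circle 0.5728 0.1522 0.0452 ext [0.5347 0.1228] [0.6111 0.1872]
dish [257.8 193.4] [253, 186, 10, 15, 78] circle 0.5344 0.1255 0.0288 ext [0.5175 0.1011] [0.5514 0.1498]
tcp [ 0.5167  0.1395 -0.006 ] F [-5.3 -2.2  3.2] w 0.046832988030313896 t 14.95
```

View pics/w8.png

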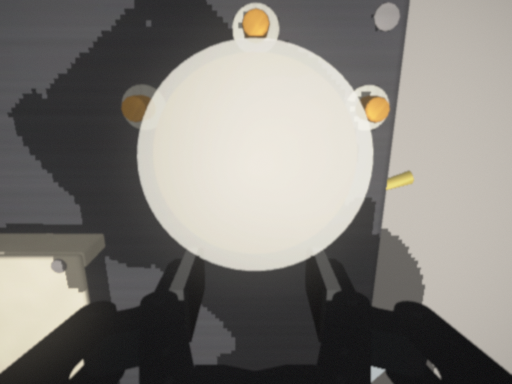

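The wrist view shows the dish (px 255,155) against all three pins, at (256,22), (136,108) and (377,109). I'll back off straight along -x, then rise and check.

>>> arm_command([
  {"fingers":0.1,"x":-0.004,"y":0,"z":0,"ax":0,"ay":0,"az":0},
  {"fingers":0.1,"x":-0.01,"y":0,"z":0,"ax":0,"ay":0,"az":0},
  {"fingers":0.1,"x":-0.015,"y":0,"z":0,"ax":0,"ay":0,"az":0},
  {"fingers":0.1,"x":-0.015,"y":0,"z":0,"ax":0,"ay":0,"az":0},
  {"fingers":0.1,"x":0,"y":0,"z":-0.03,"ax":0,"ay":0,"az":0},
  {"fingers":0.1,"x":0,"y":0,"z":-0.04,"ax":0,"ay":0,"az":0},
  {"fingers":0.1,"x":0,"y":0,"z":-0.04,"ax":0,"ay":0,"az":0},
  {"fingers":0.1,"x":0,"y":0,"z":-0.03,"ax":0,"ay":0,"az":0},
  {"fingers":0.1,"x":0,"y":0,"z":0,"ax":0,"ay":0,"az":0},
  {"fingers":0.1,"x":0,"y":0,"z":0,"ax":0,"ay":0,"az":0},
])

```text
clock: 15.83
tcp_pos: [0.4753, 0.1405, 0.1364]
orientation: [-3.14, 0.001, -0.009]
contact_force: [-0.4, -0.3, -0.3]
grip_width: 0.0472
gripper_force: 0.0
```

```bash
python3 d.py s9; python3 - <<'E'
from bench import r
from h import *
f=r.grab_frame("wrist");im=f["frame"];cv2.imwrite("pics/w9.png",im[:,:,::-1])
H,S,V=cv2.split(cv2.cvtColor(im,cv2.COLOR_RGB2HSV));W=cloud(f);x,y,z=np.moveaxis(W,2,0)
P=[]
for b in blobs((H>10)&(H<25)&(S>140)&(V>110)&(z>.022)&(z<.032)&(x>.55)&(x<.65),20):
    p=ray(f,b[0],.026)[0];P.append(p);print("pin",b[0],b[1],p.round(4))
m=(z>.0235)&(z<.034)&(S<90)&(V>90)&(x>.5)&(x<.63)&(y>.07)&(y<.2)
b=max(blobs(m,30),key=lambda b:b[1][4]);c=cv2.convexHull(max(cv2.findContours(b[2].astype(np.uint8),0,1)[0],key=len))
E=ray(f,c[:,0],.028)[:,:2];A=np.c_[2*E,np.ones(len(E))];s=np.linalg.lstsq(A,(E**2).sum(1),rcond=None)[0]
print("dish",s[:2].round(4),np.sqrt(s[2]+s[:2]@s[:2]).round(4),"z",np.percentile(z[b[2]],[5,95]).round(4),"to pins",[np.hypot(*(p[:2]-s[:2])).round(4) for p in P])
E
```

```text
tab [[0.453, 0.361, 0.023], [0.493, 0.372, 0.08]]
dish [246.7 189.5] [231, 178, 32, 25, 624] circle 0.5648 0.143 0.0499 ext [0.5158 0.0954] [0.6145 0.1872]
tcp [0.474  0.14   0.1348] F [ 0.5  1.  -0.4] w 0.04693305812073005 t 15.8833
pin [192.2  37.5] [189, 35, 8, 6, 34] [0.588  0.1867 0.026 ]
pin [317.3  40.1] [313, 35, 10, 12, 93] [0.5862 0.095  0.026 ]
dish [0.5654 0.1406] 0.0453 z [0.0263 0.0287] to pins [np.float64(0.0514), np.float64(0.0501)]
```

View pics/w9.png

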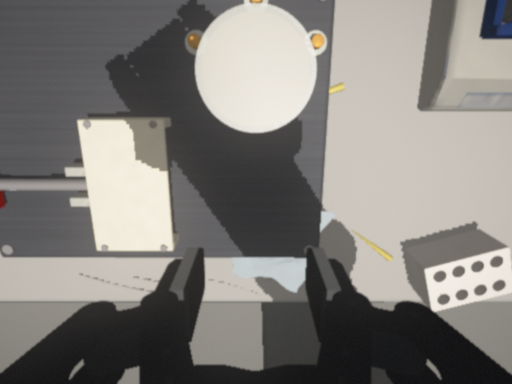

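The wrist view shows the dish (255,68) lying flat and touching the pins at (193,40), (257,2) and (318,41). Its fitted centre (0.565, 0.141) matches the nest. The white block is at (460,265) where it was, the tab is back and the arm is clear. I'll hand in.

```bash
python3 -c "
from bench import r
print(r.hand_in())"
```

```text
the job is handed in; nothing more can be done
None
```

The job is handed in at about 16 s on the robot clock: the ejector was pushed to its end stop and the tab sprang back, and the dish sits flat against the three brass pins, measured within about 1 mm of the nest centre; the first push at the tab missed, passing over it without moving anything.

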